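Hold the palette lid at its balance point for refitting its stay

ROBOT

A 6-joint arm with a two-finger parallel gripper is mounted at the origin on the work surface. World frame = base frame: x ahead of the robot, y to its left, z up, the work surface at z = 0. Lengths are in m, angles in degrees, forces in N, time in s.
With the tool pointing down it reaches from about 0.3 to 0.75 m from the base axis. Payload 8.5 kg.
Tool frame: the origin (TCP) lies between the finger pads; the fingertips stand 14 mm ahead of it and the grasp point (between the pads) lies 5 mm behind it; x points along the fingers, z is the direction in which the jaws open and shut, and the axes are right-handed (so a half turn about x gives the same grasp; the last joint's range is limited). The gripper opens to 85 mm and grips with 20 to 120 N. Pads are 22 mm wide; open, the fingers measure 114 mm over their backs; the gripper's body (76 mm by 85 mm) begins 54 mm behind the grasp point. The pads swing forward as they close: fully open they stand 13 mm farther back than shut.
Start: joints at [-12.336, 21.807, 74.336, -0, 83.858, -12.336], TCP at [0.55, 0, 0.245] pointing down, gripper open.
Joint ranges: [-178.18, 178.18], [-50.72, 133.34], [12.68, 142.11], [-81.47, 261.47], [9.98, 163.14], [-165.26, 165.26]. Speed limits (degrees/s): [136.94, 136.94, 180, 180, 180, 180].

INTERFACE

Orientations are given as a 3x3 rotation matrix whose columns are the frame's x, y, z axes.
In Python, from rig import env gives the robot as it stands.
- The arm moves only by the shell command python3 -m jog 'ROWS' [FORCE]. ROWS is JSON, a list of rows, each a list of 5 numbers: the opening, from -1 (shut) to 1 (fully open), so that 0 is half open, then the shift along the tool's x, y, z in m, then the turn about the tool's x in rad. In form: [[claw, dx, dy, dz, yaw], ...]. A call has 1 to 20 rows; each row is the pose to reach, as a shift and turn from the pose commanded when the call began, along the tool's axes at that moment; what a row does not reach only later rows make up. A row lasts 1/10 s, in which the tool goes at most 50 mm and 8.59 degrees, less where a joint would pass 70% of its speed; a pose out of reach is approached as far as the arm can. A call with a gripper value outside its range is refused whole. The fingers move at their own pace and stop on an object; FORCE is the grip in N (left out, the last holds). Time passes only in rows, so rows that repeat a pose let the fingers close. It gives the time, the measured TCP pose, the force and the opening at its end, in the units of the state.
- env.observe(): the state, without advancing time (a new reading comes with each control period).
- env.get_image(name): name is "scene" or "side" or "wrist"; returns the picture (400x640x3 uint8, red, green, blue); there is no depth.
- env.camera_model(name): a dict with "fx", "fy", "cx", "cy" (pixels), "origin" and "orientation" of the camera in the world. Camera axes: x right, y up, looking along -z (the intrinsics and any distortion apply to the point x, -y, -z); pixel columns grow to the right and rows downward; lengths in m; the calibration is good to about 2 mm. A picture is of the moment at which its call begins: read the wrist's pose just before it. camera_model takes no time and is no camera call; for the wrist camera it gives the pose at the moment of the call.
- env.close_job(): hands the job in, once; it reports no verdict.
The state is a dict: "time_s": time; "q": joint angles; "qvel": joint speeds; "joint_efforts": joint torques, N m; "position": TCP position; "tool_rot": TCP orientation; "ft_force": force on the tool from outside, world axes, zero at the start; "wrist_torque": the same for the moment, N m; "grip_width": finger opening in m.
Only numpy, scipy, OpenCV 4.12 (cv2) and the standard library are available. Lean on these libraries where they do the work, as an engineer would, in place of code of your own. Each camera call takes 0.05 s, during which the arm holds its last target.

TASK

One make-up case has its loose lid-stay arm (a flat steel strut with an eye at each end) lying in its side tray; the other case's tray holds a brush. Swing the lid of the case with the stay arm from where it rests, shut or thrown back, up to its balance point, straight upright, without letting it fall over to the other side, and finish while still holding it there with the gripper, still and upright, so that the stay can be fitted. Leave the other lid and all loose things where they are.

Things in the scene. Friction and masses are not known exactly. Their poses are not given: they have to be found in the camera images.
- case_a_hinge (a point): middle of the hinge line of case A, a black make-up palette case fixed to the counter (box 100 x 150 mm, 60 mm high). The point is 66 mm above the counter, at the far edge of the box. Axes: x level, from the case's front (robot side) to its hinge side; y along the hinge; z up. The two cases are identical, stand in either order, turned up to 0.2 rad.
- lid_a_bar (a point): centre of the handle bar of case A's lid: round steel bar, 10 mm diameter, 80 mm long, parallel to the hinge, on two side arms, 45 mm beyond the lid's free edge, in the lid's plane, 145 mm from the hinge line. Lid: black plate 96 x 150 x 8 mm, mirror inside, about 0.25 kg (varies). Shut, the bar is 66 mm above the counter in front of the case; fingers fit on both sides of it. y along the bar.
- lid_a (a joint): lid angle of case A, rad: 0 shut (level, bar towards the robot), 1.57 straight upright = balance point, 2.35 open stop (leaning back, away from the robot, 45 degrees past upright). It starts shut. The hinge is nearly free: released on either side of the balance point, the lid falls to that side.
- case_a_tray (a point): centre of the floor (4 mm up) of the shallow open grey tray, 130 x 65 mm, 20 mm high, joined to case A on its left (+y) side; holds either the stay arm or the brush
- case_b_hinge (a point): middle of the hinge line of case B, a black make-up palette case fixed to the counter (box 100 x 150 mm, 60 mm high). The point is 66 mm above the counter, at the far edge of the box. Axes: x level, from the case's front (robot side) to its hinge side; y along the hinge; z up. The two cases are identical, stand in either order, turned up to 0.2 rad.
- lid_b_bar (a point): centre of the handle bar of case B's lid: round steel bar, 10 mm diameter, 80 mm long, parallel to the hinge, on two side arms, 45 mm beyond the lid's free edge, in the lid's plane, 145 mm from the hinge line. Lid: black plate 96 x 150 x 8 mm, mirror inside, about 0.25 kg (varies). Shut, the bar is 66 mm above the counter in front of the case; fingers fit on both sides of it. y along the bar.
- lid_b (a joint): lid angle of case B, rad: 0 shut (level, bar towards the robot), 1.57 straight upright = balance point, 2.35 open stop (leaning back, away from the robot, 45 degrees past upright). It starts thrown back against its open stop. The hinge is nearly free: released on either side of the balance point, the lid falls to that side.
- case_b_tray (a point): centre of the floor (4 mm up) of the shallow open grey tray, 130 x 65 mm, 20 mm high, joined to case B on its left (+y) side; holds either the stay arm or the brush
- stay_center (a point): centre of the lid-stay arm: loose flat steel strut 96 x 16 x 4 mm with a round eye at each end, lying in the side tray of the case to be repaired
- brush_center (a point): centre of a loose short make-up brush, 95 mm long, dark wooden handle 10 mm thick and a grey head 20 mm wide, lying in the side tray of the other case
- jar_center (a point): centre of a loose white cream jar with black cap, 60 mm diameter, 50 mm high, standing beyond the cases (bystander)
- lipstick_center (a point): centre of a loose standing lipstick, 20 mm diameter, 70 mm high, to the right (-y) of the cases (bystander)
- brush_cup_center (a point): centre of a loose empty glass cup, 72 mm diameter, 90 mm high, standing to the left (+y) of the cases (bystander)

How it is judged:
By the outcome, as a careful person would: the job done as asked, in the order asked, and still so for the second after the job is handed in, while the arm keeps its last pose, push and grip.
It also fails if it takes over 38 s, if anything falls off the work surface, if the arm or the gripper's body presses on something with over 40 N, if the wrist force passes 120 N, or if a joint passes its speed limit or range.

## Working session

There is one attempt and no reset: what is moved stays moved. The work goes in short steps, Python scripts to look and compute and a shell command to move; the robot and the scene stay as the last step left them, time stands still between calls to the robot, and variables do not carry over. Pictures are saved under pics/ and viewed, and the job is handed in when it is done.

```bash
mkdir -p pics; ls; python3 - <<'E'
from rig import env
import cv2,numpy as np
for n in ["scene","side","wrist"]:
    m=env.camera_model(n); im=env.get_image(n); cv2.imwrite(f"pics/{n}0.png",im[:,:,::-1]); print(n,m)
print(env.observe())
E
```

```text
pics
scene {'fx': 457.3555421950882, 'fy': 457.3555421950882, 'cx': 321.71199343996176, 'cy': 198.68403136735967, 'origin': array([1.20282983, 0.98144374, 0.94154347]), 'orientation': array([[-0.82605006, -0.36157615,  0.43232394],
       [ 0.56319485, -0.50061161,  0.65741887],
       [-0.0212806 ,  0.78654351,  0.61716808]])}
side {'fx': 513.9436815029587, 'fy': 513.9436815029587, 'cx': 313.0842968191338, 'cy': 197.75124005296576, 'origin': array([ 0.37254112, -1.22997614,  0.81631061]), 'orientation': array([[ 0.98233623,  0.10940594, -0.15180864],
       [-0.18642079,  0.5018986 , -0.84459759],
       [-0.01621145,  0.8579791 ,  0.51342872]])}
wrist {'fx': 360.15980016572195, 'fy': 360.15980016572195, 'cx': 319.6875219724301, 'cy': 200.70486803613093, 'origin': array([0.55011706, 0.07628049, 0.3730445 ]), 'orientation': array([[ 9.99999406e-01, -6.51131523e-04,  8.74604883e-04],
       [ 3.59238753e-04,  9.54078941e-01,  2.99555079e-01],
       [-1.02949186e-03, -2.99554586e-01,  9.54078608e-01]])}
{'time_s': 0.15, 'q': array([-1.23341287e+01,  2.18313685e+01,  7.43700979e+01, -3.30543471e-04,
        8.38601332e+01, -1.23340492e+01]), 'qvel': array([ 0.0925145 , -0.07030772, -0.15075096, -0.04272692,  0.00705067,
       -0.12037659]), 'joint_efforts': array([ 1.94521621e-03, -4.48624384e+01, -2.31344014e+01, -1.86937300e-04,
        3.77541786e-03, -1.65174959e-05]), 'position': array([5.49795734e-01, 5.67639757e-05, 2.44888238e-01]), 'tool_rot': array([[-1.05152524e-03,  8.84533404e-07,  9.99999447e-01],
       [ 2.24054287e-04,  9.99999975e-01, -6.48935003e-07],
       [-9.99999422e-01,  2.24053481e-04, -1.05152541e-03]]), 'ft_force': array([ 0.01084527,  0.71053261, -0.49793903]), 'wrist_torque': array([ 0.06840425,  0.01196406, -0.0044967 ]), 'grip_width': 0.08557244728228247}
```

View pics/scene0.png

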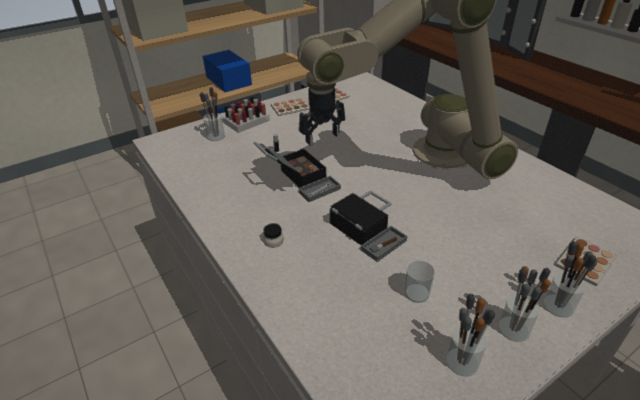

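View pics/side0.png

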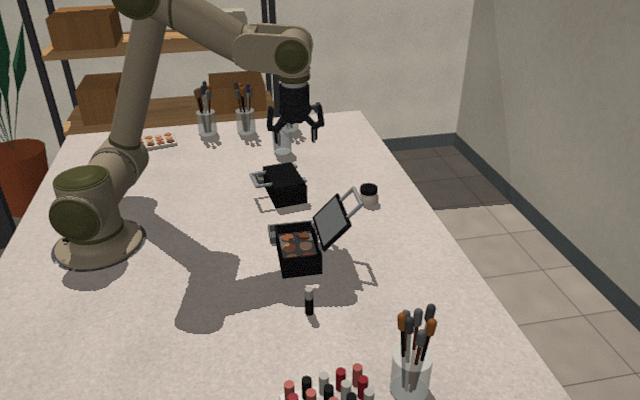

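View pics/wrist0.png

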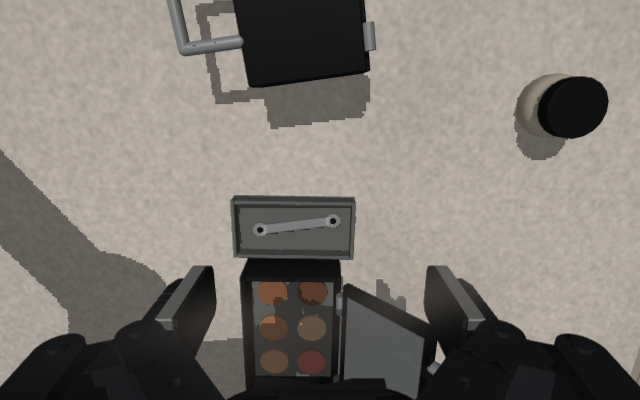

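The stay, a strut with two eyes at wrist px (260,229) and (333,221), lies in the tray of the open case. So I want case B, with its lid thrown back. The brush is in the shut case's tray, at scene px (387,241). I'll move the wrist camera so it sees the whole of lid B.

```bash
python3 -m jog '[[1,-0.04,-0.04,0,0],[1,-0.06,-0.08,0.02,0],[1,-0.06,-0.12,0.04,0],[1,-0.06,-0.15,0.05,0],[1,-0.06,-0.15,0.05,0],[1,-0.06,-0.15,0.05,0],[1,-0.06,-0.15,0.05,0]]'; python3 - <<'E'
from rig import env
import cv2,numpy as np,pickle
d={}
for n in ["wrist","side","scene"]:
    m=env.camera_model(n); im=env.get_image(n); cv2.imwrite(f"pics/{n}1.png",im[:,:,::-1]); d[n]=m
pickle.dump(d,open("cam1.pkl","wb"))
im=cv2.imread("pics/side1.png")[180:320,240:400]; cv2.imwrite("pics/side1c.png",cv2.resize(im,None,fx=4,fy=4,interpolation=cv2.INTER_CUBIC))
im=cv2.imread("pics/scene1.png")[120:220,230:350]; cv2.imwrite("pics/scene1c.png",cv2.resize(im,None,fx=5,fy=5,interpolation=cv2.INTER_CUBIC))
E
```

```text
time_s: 0.85
position: [0.5998, -0.1491, 0.3054]
tool_rot: [[-0.0, -0.001, 1.0], [0.0, 1.0, 0.001], [-1.0, 0.0, -0.0]]
ft_force: [-0.6, -0.1, -0.4]
grip_width: 0.0852
```

View pics/wrist1.png

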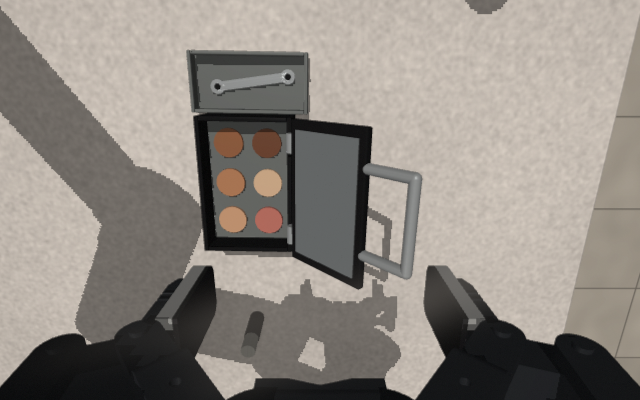

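View pics/side1c.png

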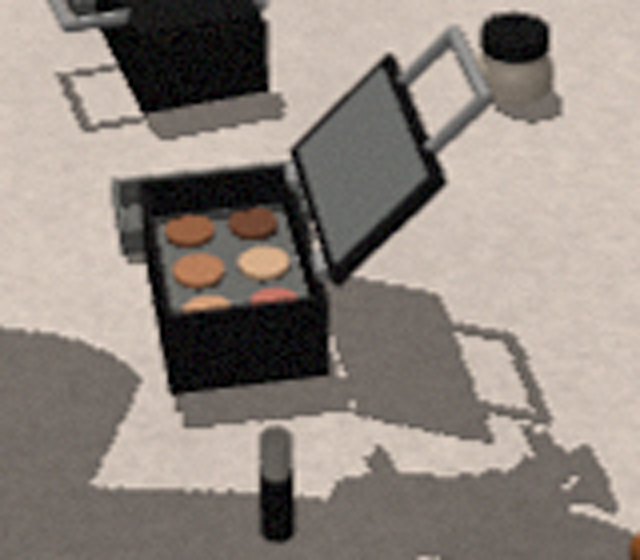

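View pics/scene1c.png

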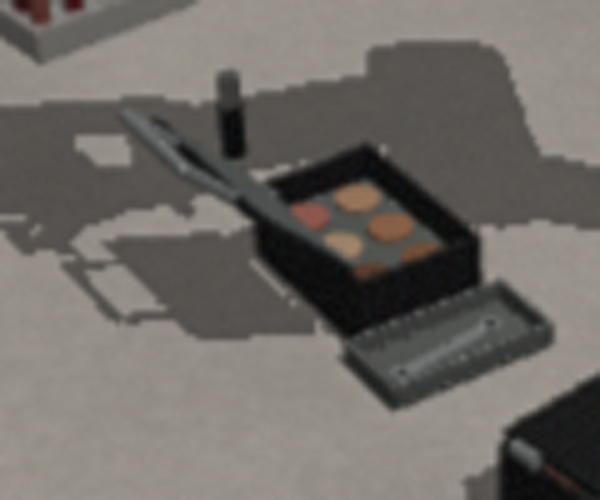

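The wrist view shows bar B running from about (416,177) to (406,273). The hinge barrels are at (289,143) and (290,235), and the box's front rim corners at (196,116) and (206,250). Next I'll cast rays and triangulate with the side view.

```bash
cat > h.py <<'E'
import numpy as np
def ray(m,u,v):
    d=np.array([(u-m["cx"])/m["fx"],-(v-m["cy"])/m["fy"],-1.]); d=m["orientation"]@d
    return m["origin"],d/np.linalg.norm(d)
def plane(m,u,v,z):
    o,d=ray(m,u,v); return o+d*(z-o[2])/d[2]
def tri(a,b):
    A=np.zeros((3,3));c=np.zeros(3)
    for o,d in(a,b):
        P=np.eye(3)-np.outer(d,d);A+=P;c+=P@o
    p=np.linalg.solve(A,c); return p,[np.linalg.norm((np.eye(3)-np.outer(d,d))@(p-o)) for o,d in(a,b)]
E
python3 - <<'E'
from h import *; import pickle
d=pickle.load(open("cam1.pkl","rb")); w,s=d["wrist"],d["side"]
np.set_printoptions(precision=4,suppress=True)
a,b=plane(w,416,177,.1687),plane(w,406,273,.1687); print("bar",a,b,np.linalg.norm(a-b),np.degrees(np.arctan2(a[0]-b[0],a[1]-b[1])),(a+b)/2)
print("tri",tri(ray(w,416,177),ray(s,353.7,188.2)),tri(ray(w,406,273),ray(s,362.5,203.7)))
for n,u,v,z in[("barL",289,143,.066),("barR",290,235,.066),("frontL",196,116,.06),("frontR",206,250,.06),("trayTL",188,51,.02),("trayTR",307,53,.02),("trayBL",193,112,.02),("trayBR",308,113,.02),("backRbox",293,250,.06)]: print(n,plane(w,u,v,z))
E
```

```text
bar [ 0.6727 -0.1372  0.1687] [ 0.6711 -0.2183  0.1687] 0.0811343496964313 1.1533856015443 [ 0.6719 -0.1777  0.1687]
tri (array([ 0.6735, -0.1376,  0.167 ]), [np.float64(0.0003141384159105294), np.float64(0.0003141384159106268)]) (array([ 0.6728, -0.2185,  0.1691]), [np.float64(0.001701955339518579), np.float64(0.001701955339518398)])
barL [ 0.5687 -0.1267  0.066 ]
barR [ 0.5674 -0.2279  0.066 ]
frontL [ 0.4747 -0.1004  0.06  ]
frontR [ 0.471 -0.249  0.06 ]
trayTL [ 0.4597 -0.0358  0.02  ]
trayTR [ 0.5863 -0.0376  0.02  ]
trayBL [ 0.4584 -0.099   0.02  ]
trayBR [ 0.5869 -0.0999  0.02  ]
backRbox [ 0.5698 -0.2489  0.06  ]
```

```bash
python3 - <<'E'
import cv2
im=cv2.imread("pics/wrist1.png")
cv2.imwrite("pics/w1a.png",cv2.resize(im[40:300,180:440],None,fx=2.3,fy=2.3,interpolation=cv2.INTER_CUBIC))
E
```

```text
(no output)
```

View pics/w1a.png

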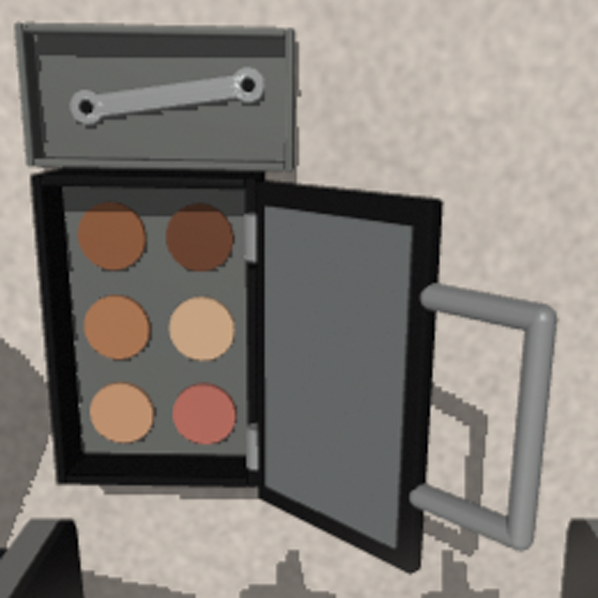

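Checks agree. The bar is 81 mm long (80 expected) at z≈0.168 (0.1687 expected). Bar minus 102.5 mm gives hinge x≈0.570, and front rim plus 100 mm gives 0.572. Yaw is about -1°. I'll go above the bar, then straddle it half open.

```bash
python3 -m jog '[[0,0,-0.015,0.04,0],[0,0,-0.029,0.071,0],[0,0.03,-0.029,0.071,0],[0,0.06,-0.029,0.071,0],[0,0.09,-0.029,0.071,0],[0,0.11,-0.029,0.071,0],[0,0.11,-0.029,0.071,0],[0,0.11,-0.029,0.071,0]]' 40; python3 - <<'E'
from rig import env
import cv2
for n in ["wrist","side"]:
    im=env.get_image(n); cv2.imwrite(f"pics/{n}2.png",im[:,:,::-1])
im=cv2.imread("pics/side2.png")[140:290,260:420]; cv2.imwrite("pics/side2c.png",cv2.resize(im,None,fx=4,fy=4,interpolation=cv2.INTER_CUBIC))
E
```

```text
time_s: 1.8
position: [0.6712, -0.1786, 0.1964]
tool_rot: [[0.001, -0.001, 1.0], [-0.0, 1.0, 0.001], [-1.0, -0.0, 0.001]]
ft_force: [0.2, -0.1, -0.5]
grip_width: 0.0429
```

View pics/wrist2.png

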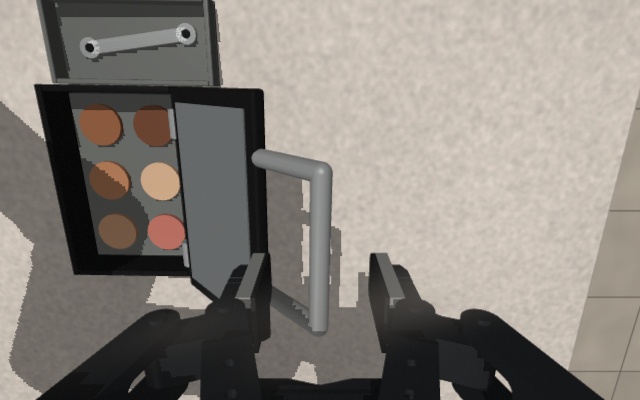

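View pics/side2c.png

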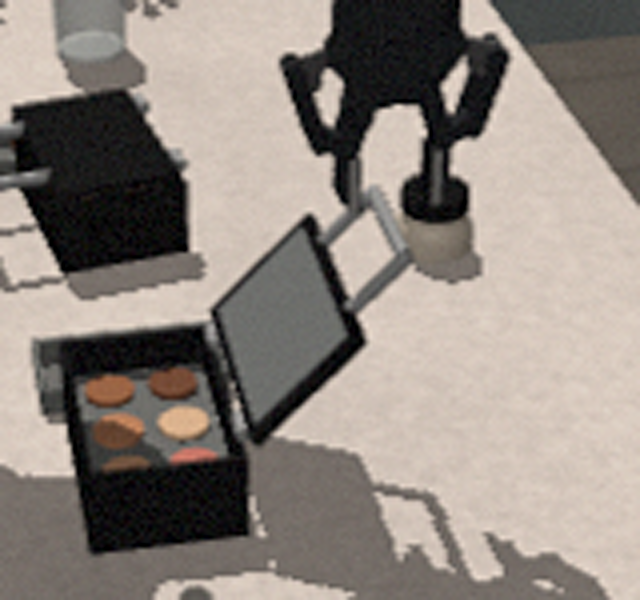

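The bar, at px x≈320, is centred between the fingers (268 and 375). I'll go down 33 mm and close on it.

```bash
python3 -m jog '[[0,0.02,0,0,0],[0,0.033,0,0,0],[0,0.033,0,0,0],[-0.5,0.033,0,0,0],[-0.5,0.033,0,0,0],[-1,0.033,0,0,0],[-1,0.033,0,0,0],[-1,0.033,0,0,0],[-1,0.033,0,0,0],[-1,0.033,0,0,0],[-1,0.033,0,0,0]]' 40; python3 - <<'E'
from rig import env
import cv2
for n in ["wrist","side"]:
    im=env.get_image(n); cv2.imwrite(f"pics/{n}3.png",im[:,:,::-1])
im=cv2.imread("pics/side3.png")[140:290,260:420]; cv2.imwrite("pics/side3c.png",cv2.resize(im,None,fx=4,fy=4,interpolation=cv2.INTER_CUBIC))
E
```

```text
time_s: 3.0
position: [0.6711, -0.1791, 0.1633]
tool_rot: [[0.001, 0.0, 1.0], [-0.001, 1.0, -0.0], [-1.0, -0.001, 0.001]]
ft_force: [-1.0, 0.8, 4.9]
grip_width: 0.0081
```

View pics/wrist3.png

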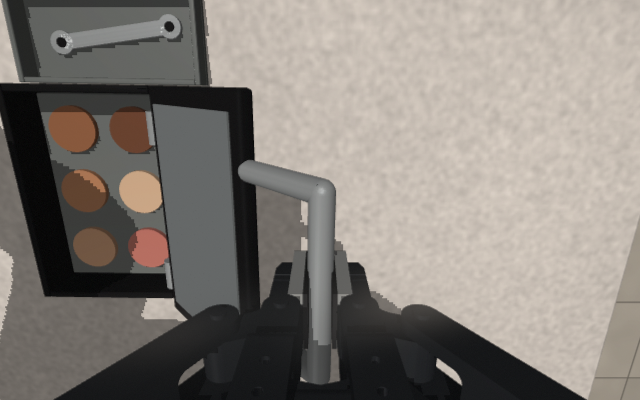

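View pics/side3c.png

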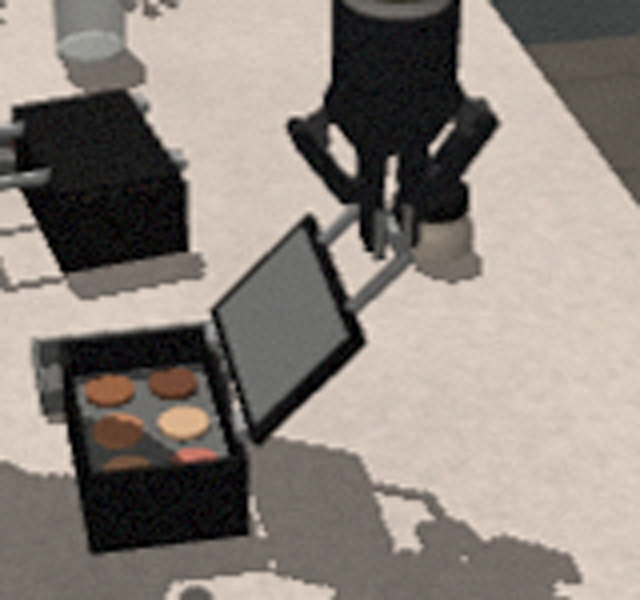

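The bar sits between the pads, but the width reads 8 mm where I expected 10, and there is 5 N of upward force. I'll start the arc slowly and check partway.

```bash
python3 -m jog '[[-1,-0.004,0,-0.0045,0],[-1,-0.0085,0,-0.0093,0],[-1,-0.0125,0,-0.0143,0],[-1,-0.0162,0,-0.0194,0],[-1,-0.0197,0.0005,-0.0247,0],[-1,-0.023,0.0005,-0.03,0],[-1,-0.023,0.0005,-0.03,0],[-1,-0.023,0.0005,-0.03,0]]' 40; python3 - <<'E'
from rig import env
import cv2
for n in ["wrist","side"]:
    im=env.get_image(n); cv2.imwrite(f"pics/{n}4.png",im[:,:,::-1])
im=cv2.imread("pics/side4.png")[140:290,260:420]; cv2.imwrite("pics/side4c.png",cv2.resize(im,None,fx=4,fy=4,interpolation=cv2.INTER_CUBIC))
E
```

```text
time_s: 3.9
position: [0.6417, -0.1786, 0.1867]
tool_rot: [[0.004, 0.0, 1.0], [-0.001, 1.0, -0.0], [-1.0, -0.001, 0.004]]
ft_force: [5.8, 0.6, 7.7]
grip_width: 0.0081
```

View pics/wrist4.png

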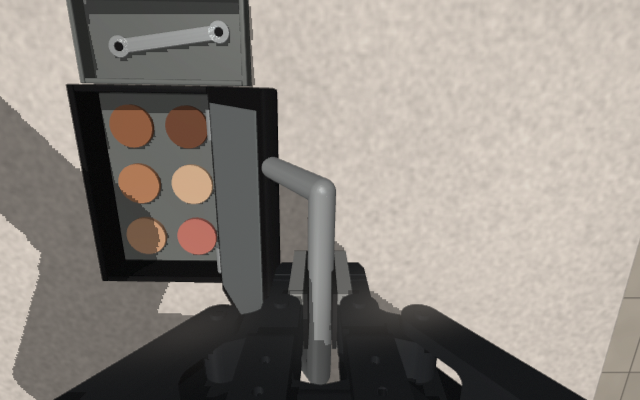

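View pics/side4c.png

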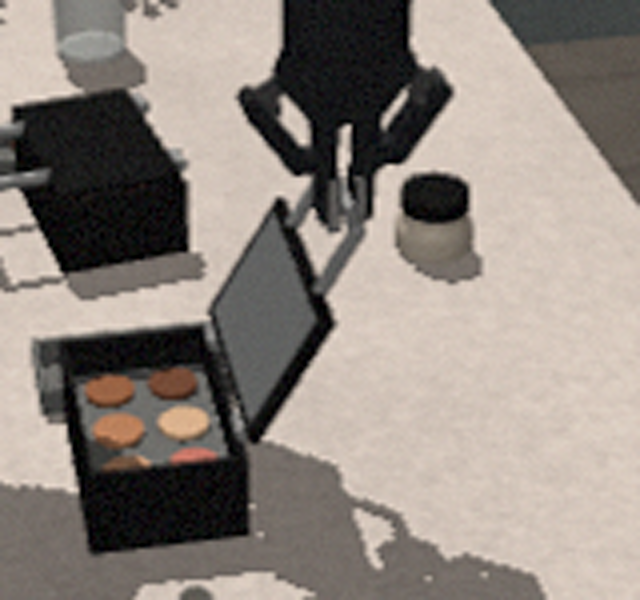

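The lid follows with small forces, and the grip is unchanged. Continuing to upright.

```bash
python3 -m jog '[[-1,-0.003,0,-0.0055,0],[-1,-0.0058,0,-0.0112,0],[-1,-0.0084,0,-0.017,0],[-1,-0.0107,0.0005,-0.0229,0],[-1,-0.0127,0.0005,-0.0289,0],[-1,-0.0145,0.0005,-0.035,0],[-1,-0.016,0.001,-0.0411,0],[-1,-0.0172,0.001,-0.0473,0],[-1,-0.0182,0.001,-0.0536,0],[-1,-0.0189,0.001,-0.0599,0],[-1,-0.0192,0.0015,-0.065,0],[-1,-0.0194,0.0015,-0.069,0],[-1,-0.0194,0.0015,-0.0715,0],[-1,-0.0194,0.0015,-0.0715,0],[-1,-0.0194,0.0015,-0.0715,0],[-1,-0.0194,0.0015,-0.0715,0]]' 40; python3 - <<'E'
from rig import env
import cv2,pickle
d={}
for n in ["wrist","side","scene"]:
    d[n]=env.camera_model(n);im=env.get_image(n); cv2.imwrite(f"pics/{n}5.png",im[:,:,::-1])
pickle.dump(d,open("cam5.pkl","wb"))
im=cv2.imread("pics/side5.png")[120:270,240:400]; cv2.imwrite("pics/side5c.png",cv2.resize(im,None,fx=4,fy=4,interpolation=cv2.INTER_CUBIC))
im=cv2.imread("pics/scene5.png")[90:220,240:380]; cv2.imwrite("pics/scene5c.png",cv2.resize(im,None,fx=4,fy=4,interpolation=cv2.INTER_CUBIC))
o=env.observe();print(o["position"],o["ft_force"],o["grip_width"],o["wrist_torque"])
E
```

```text
time_s: 5.6
position: [0.5696, -0.1772, 0.2048]
tool_rot: [[0.0, 0.0, 1.0], [-0.001, 1.0, -0.0], [-1.0, -0.001, 0.0]]
ft_force: [1.7, -5.1, 4.0]
grip_width: 0.0087
[ 0.56964549 -0.17725388  0.20477549] [ 0.9890033  -5.27615498  4.20334769] 0.008419217977441221 [-0.80282738 -0.42168786 -0.2113633 ]
```

View pics/wrist5.png

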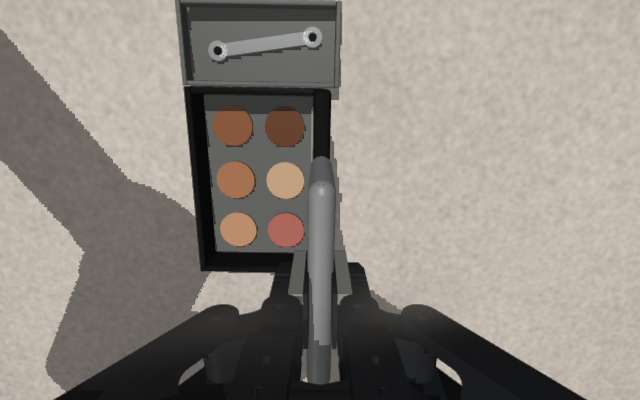

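View pics/side5c.png

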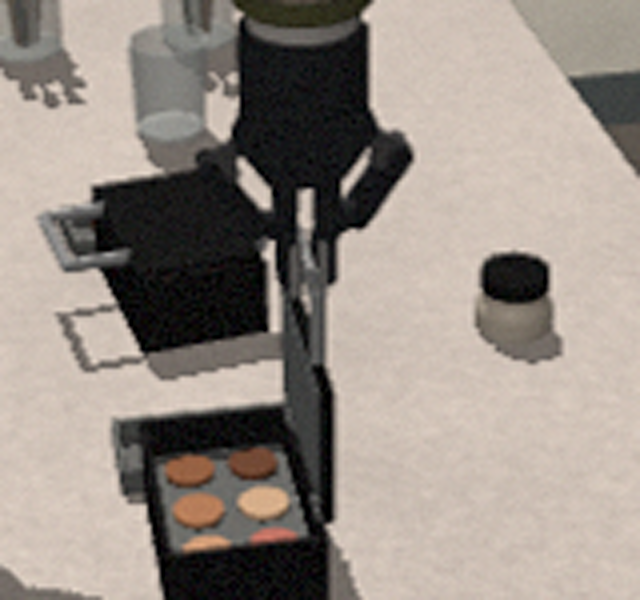

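View pics/scene5c.png

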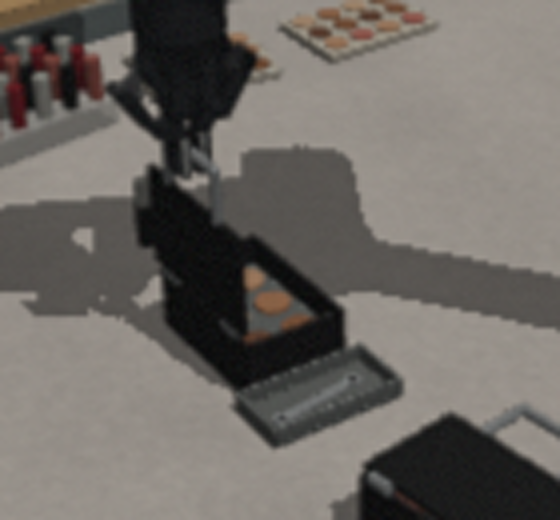

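The lid looks upright in all three views. I'll refine by checking the lid's tilt in the wrist view, since that camera is almost in the lid's plane.

```bash
python3 - <<'E'
import cv2,pickle
from h import *
np.set_printoptions(precision=4,suppress=True)
im=cv2.imread("pics/wrist5.png")
c=im[70:270,170:370]
c=cv2.convertScaleAbs(c,alpha=1.0); c=(255*(c/255.)**0.5).astype('uint8')
cv2.imwrite("pics/w5a.png",cv2.resize(c,None,fx=3,fy=3,interpolation=cv2.INTER_CUBIC))
w=pickle.load(open("cam5.pkl","rb"))["wrist"]; print(w["origin"],w["orientation"])
for n,u,v,z in[("frontL",186,88,.06),("frontR",203,270,.06),("bar",321,190,.211),("bar2",320,300,.211)]: print(n,plane(w,u,v,z))
E
```

```text
[ 0.5698 -0.1009  0.333 ] [[ 1.     -0.0001 -0.0005]
 [ 0.0003  0.9538  0.3003]
 [ 0.0004 -0.3003  0.9538]]
frontL [ 0.4732 -0.1014  0.06  ]
frontR [ 0.4713 -0.2483  0.06  ]
bar [ 0.5703 -0.1354  0.211 ]
bar2 [ 0.57   -0.1798  0.211 ]
```

View pics/w5a.png

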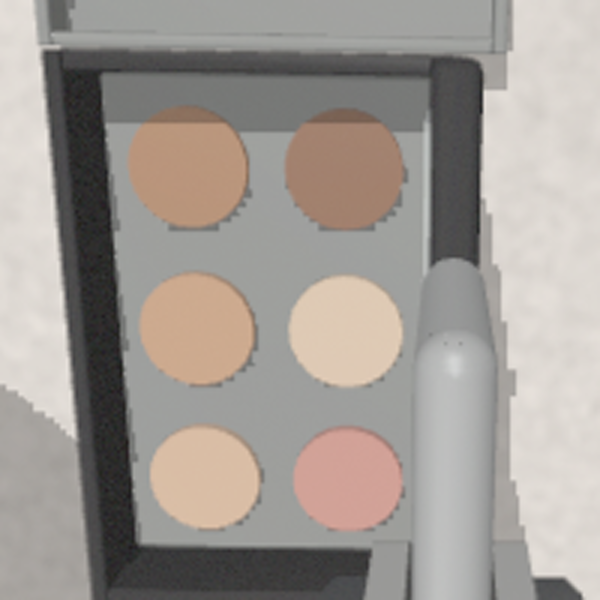

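The lid edge centre (px 321.7) and the bar centre (px 322) line up. That is under 0.5 mm over 45 mm, so within about 0.5° of upright. I'll hold briefly to confirm it is still.

```bash
python3 -m jog '[[-1,0,0,0,0],[-1,0,0,0,0],[-1,0,0,0,0],[-1,0,0,0,0],[-1,0,0,0,0]]'; python3 - <<'E'
from rig import env
o=env.observe();print(o["position"],o["ft_force"],o["grip_width"],abs(o["qvel"]).max())
print(env.close_job())
E
```

```text
time_s: 6.25
position: [0.5697, -0.1773, 0.2048]
tool_rot: [[0.0, 0.0, 1.0], [-0.001, 1.0, -0.0], [-1.0, -0.001, 0.0]]
ft_force: [0.8, -4.7, 4.5]
grip_width: 0.0081
[ 0.56965314 -0.17727738  0.20478645] [ 0.77630553 -4.7105406   4.53714272] 0.008105255528235582 0.06100367473732582
the job is handed in; nothing more can be done
None
```

The lid of case B is upright and the gripper is still holding it by its bar. I handed the job in at 6.25 s without knowing the verdict.

- **Which case:** the stay arm was in case B's tray. Its lid started thrown back, so I gripped the bar at 40 N and swung it along its arc to the balance point.
- **Upright:** in the wrist view the lid edge and the bar line up to within about 0.5° of vertical. The bar is at x = 0.570 m, which matches the hinge position I measured before moving.
- **Still:** the arm was at rest, with about 1 N along x, 5 N sideways and 4.5 N upward on the wrist.
- **Other things:** I commanded no contact with the other lid or the loose things, and the last pictures showed nothing moved.

Two readings did not quite agree:
- **Grip width:** it read about 8 mm on the 10 mm bar, though the hold stayed steady.
- **Hinge position:** estimated from the box's front rim, the hinge came out about 2 mm farther back. If that is right, the lid is about 1° off upright. I trusted the view of the lid itself instead.

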